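# Close the lathe steady and pin it

## Robot

A 6-joint arm with a two-finger parallel gripper is mounted at the origin on the work surface. World frame = base frame: x ahead of the robot, y to its left, z up, the work surface at z = 0. Lengths are in mm, angles in degrees, forces in N, time in s.
With the tool pointing down it reaches from about 300 to 850 mm from the base axis. Payload 4.2 kg.
Tool frame: the origin (TCP) lies at the very end of the fingers, on their centre line; the grasp point (between the pads) lies 19 mm behind it; z points along the fingers, y is the line along which they close (so a half turn about z gives the same grasp; the last joint's range is limited). The gripper opens to 91 mm and grips with 3 to 60 N. Pads are 32 mm wide; open, the fingers measure 118 mm over their backs; the gripper's body (76 mm by 178 mm) begins 60 mm behind the grasp point.
Start: joints at [-71.792, 18.312, 89.639, -0, 72.044, -1.146], TCP at [190.566, -542.52, 213.976] pointing down, gripper open.
Joint ranges: [-177.97, 177.97], [-48.28, 115.42], [12.27, 149.76], [-77.06, 257.06], [2.81, 150.46], [-146.56, 146.56]. Speed limits (degrees/s): [147.25, 147.25, 180, 180, 180, 180].

## Interface

Orientations are given as [roll, pitch, yaw] about the fixed x, y, z axes, in that order (R = Rz(yaw) Ry(pitch) Rx(roll)).
In Python, from workcell import env, grab_frame gives the robot as it stands. The module is installed in compiled form; this text tells all that it offers.
- The arm moves only by the tool move_arm, never from a script. Its argument "plan" is a list of rows, each an object of numbers: "tx", "ty", "tz": the shift along the tool's x, y, z in cm; "wx", "wy", "wz": the turn, a rotation vector about the tool's x, y, z in rad. In form: [{"tx": .., "ty": .., "tz": .., "wx": .., "wy": .., "wz": ..}, ...]. A call has 1 to 12 rows; each row shifts and turns the commanded pose from where the row before left it, along the tool's axes as they then stand; what a row does not reach is not made up. A row lasts 1/12 s, in which the tool goes at most 41.7 mm and 7.16 degrees, less where a joint would pass 70% of its speed; a pose out of reach is approached as far as the arm can. A call is refused whole if a number of a shift passes 4.17 or a number of a turn 0.125, either way. A call with a gripper value outside its range is refused whole. "gripper" is the finger opening in cm, from 0 to 9.12, set as the call begins (left out, the last holds). The fingers move at their own pace and stop on an object; "force" is the grip in N (left out, the last holds). Time passes only in rows, so rows that do not move let the fingers close. It gives the time, the measured TCP pose, the force, the opening and the grip force at its end, in the units of the state.
- env.state(): the state, without advancing time (a new reading comes with each control period).
- grab_frame(name): name is "scene" or "side" or "wrist"; returns a dict with "color" (420x560x3 uint8, red, green, blue), "vfov" (degrees; the focal length in pixels is half the picture's height over the tangent of half this angle, whatever the lens; pixels are square), "cx", "cy" (the principal point, pixels), "view" (4x4, takes a point from world to camera coordinates). Camera axes: x right, y up, looking along -z (the intrinsics and any distortion apply to the point x, -y, -z); pixel columns grow to the right and rows downward; lengths in mm; the calibration is good to about 2 mm. A picture is of the moment at which its call begins. There is no depth.
- env.job_done(): hands the job in; it is judged then, once.
The state is a dict: "time_s": time; "qpos": joint angles; "qvel": joint speeds; "effort": joint torques, N m; "ee_pos": TCP position; "ee_rot": TCP orientation; "force": force on the tool from outside, world axes, zero at the start; "torque": the same for the moment, N m; "gripper_width": finger opening in mm; "gripper_force": force on a finger pad.
Only numpy, scipy, OpenCV 4.12 (cv2) and the standard library are available. Lean on these libraries where they do the work, as an engineer would, in place of code of your own. Each camera call takes 0.05 s, during which the arm holds its last target. There are 200 camera calls.

## Task

Close the hinged top half of the lathe's steady rest over the work and lock it with the square-headed steel pin that lies on the bench: put the pin in from the tailstock side, through the fork and the lug between its ears, and push it until its head sits fully home against the fork. Leave the other things on the bench where they lie.

Things in the scene. Friction and masses are not known exactly. Their poses are not given: they have to be found in the camera images.
- pin: Bright steel locking pin, loose, 75 g: round shank 12 mm thick, 60 mm long, its last 3.5 mm tapering to 8.4 mm; square head 20 x 20 x 6 mm. Origin: centre of the head's bearing face (shank side); x along the shank to the tip. Lies on its head's side and its tip, so the shank dips 4 degrees to the tip, which points to world +y within 0.7 rad. A grip over 60 N can squeeze it out.
- pin_tip (a point): Middle of the pin's tapered end, 60 mm from the head's bearing face, axes as the pin.
- lathe: Blue and black bench wood lathe, fixed. Origin on the bench under mid-bed; y along the bed to the headstock and chuck, x across it, away from the robot. Bed 140 mm wide, top 60 mm high; spindle axis 185 mm high, with a wooden blank 44 mm thick. Chuck from y = 165 mm, headstock 260 to 510; tailstock -245 to -512; tool rest x = 125 to 150, y = -175 to -335 mm, 191 mm high.
- steady: Grey roller steady fixed on the bed: ring round the blank, outer radius 68, 18 mm thick (y), split at the spindle axis. Origin on the bed 125 mm below that axis; axes as the lathe. Hinge at x = 80; the lower half's fork at x = -92 mm: two upright ears across y, 8 mm thick, 28 wide, 16 apart, 13 above and 20 below the hole axis. Holes 13 mm along y. Black knobs only on the +y face.
- fork_hole (a point): Centre of the hole's mouth on the outer face of the fork's tailstock-side (-y) ear, axes as the steady; the hole axis runs along y: the pin enters here towards +y. Ear 8 mm, lug 14 mm and ear 8 mm with 1 mm between them: 32 mm from face to face.
- gate (a joint): Swing of the steady's hinged upper half, rad: 0 is closed on its stop, with the lug's hole in line with the fork's; it grows as the half swings up and away from the robot, to 1.2. Starts at 0.45 to 0.8. The hinge is stiff (friction about 0.9 N m): it stays where it is left, and about 2 to 5 N down on the tab swings it.
- gate_hinge (a point): Middle of the hinge axis (along the steady's y), 172 mm in x from the hole axis.
- lug_hole (a point): Middle of the lug's hole on the upper half: lug 14 mm thick, 28 mm wide, 13 mm below to 15 mm above its hole.
- gate_tab (a point): Point on the top of the lift tab that sticks out from the lug towards the robot, 202 mm from the hinge and 15 mm above the hinge line when closed; the tab is 14 mm wide (y), runs from 14 mm before to 14 mm behind this point and is 11 mm thick. Its axes turn with the upper half.
- bolt: Bystander: dark steel hexagon-headed bolt lying on the bench, shank 16 mm by 50 mm, head 24 mm across and 10 mm thick; too thick for the fork. Origin: centre of the head's bearing face, x to the end.
- sanding_block: Bystander: wooden sanding block with a cork sole, 45 x 85 x 38 mm. Origin: centre of its underside.
- turned_ring: Bystander: turned wooden ring, 110 mm across, 55 mm high, standing flat. Origin: centre of its underside.
- wrench: Bystander: flat steel wrench, 190 mm long, 8 mm high. Origin: middle of its underside, x along it.
- caliper: Bystander: steel slide caliper lying flat, 160 x 70 mm, 7 mm high. Origin: middle of the beam's underside.
- wax_jar: Bystander: amber glass jar with a steel lid, 72 mm across, 70 mm high. Origin: centre of its underside.
There are look-alikes about, which are no part of the job. What is shaped like the pin but brown is not meant.

How it is judged:
By the outcome, as a careful person would: the job done as asked, in the order asked, and still so for the second after the job is handed in, with the robot touching nothing.
It also fails if it takes over 61 s, if anything falls off the work surface, if the arm or the gripper's body presses on something with over 40 N, if the wrist force passes 120 N, or if a joint passes its speed limit or range.

## Working session

There is one attempt and no reset: what is moved stays moved. The work goes in short steps, Python scripts to look and compute and a tool call to move; the robot and the scene stay as the last step left them, time stands still between calls to the robot, and variables do not carry over. Pictures are saved under pics/ and viewed, at most 10 in all, crops included, and the job is handed in when it is done.

Besides the shell and the picture viewer there is one more tool, called after "Request:" as name([rows], argument=value, ...), one row to a line, values as JSON. move_arm: Moves the arm, as the interface text tells. Its arguments: {"type":"object","properties":{"plan":{"type":"array","items":{"type":"object","properties":{"tx":{"type":"number"},"ty":{"type":"number"},"tz":{"type":"number"},"wx":{"type":"number"},"wy":{"type":"number"},"wz":{"type":"number"}}}},"gripper":{"type":"number"},"force":{"type":"number"}},"required":["plan"]}

```bash
mkdir -p pics; cat > h.py <<'E'
import numpy as np, cv2
from workcell import env, grab_frame
def cam(n):
    f=grab_frame(n); return f
def K(f):
    h=f["color"].shape[0]; F=h/2/np.tan(np.radians(f["vfov"])/2); return F
def ray(f,u,v):
    V=np.array(f["view"]); R=V[:3,:3]; t=V[:3,3]; F=K(f)
    d=np.array([(u-f["cx"])/F,-(v-f["cy"])/F,-1.]); d=R.T@d
    return -R.T@t, d/np.linalg.norm(d)
def onz(f,u,v,z):
    o,d=ray(f,u,v); return o+d*(z-o[2])/d[2]
def onplane(f,u,v,ax,val):
    o,d=ray(f,u,v); return o+d*(val-o[ax])/d[ax]
def tri(*obs):
    A=np.zeros((3,3));b=np.zeros(3);L=[]
    for f,u,v in obs:
        o,d=ray(f,u,v);P=np.eye(3)-np.outer(d,d);A+=P;b+=P@o;L.append((P,o))
    p=np.linalg.solve(A,b); return p,[np.linalg.norm(P@(p-o)) for P,o in L]
def proj(f,p):
    V=np.array(f["view"]);c=V[:3,:3]@np.array(p,float)+V[:3,3];F=K(f)
    return f["cx"]+F*c[0]/-c[2], f["cy"]+F*c[1]/c[2]
def save(f,name,box=None,s=1):
    im=f["color"][:,:,::-1]
    if box: im=im[box[1]:box[3],box[0]:box[2]]
    im=cv2.resize(im,None,fx=s,fy=s,interpolation=cv2.INTER_CUBIC); cv2.imwrite("pics/"+name,im)
E
python3 - <<'E'
from h import *
import pickle
D={}
for n in("scene","side","wrist"):
    f=cam(n);D[n]=f
    print(n,{k:np.round(v,3).tolist() if k=="view" else v for k,v in f.items() if k!="color"})
pickle.dump(D,open("f0.pkl","wb"))
a=np.hstack([cv2.resize(D[n]["color"],None,fx=1,fy=1) for n in("scene",)])
save(D["scene"],"sc0.png",s=1.42);save(D["side"],"si0.png",s=1.42)
print(env.state())
E
```

```text
scene {'vfov': 43.994309720585065, 'cx': 270.69506341723513, 'cy': 208.39133298991266, 'view': [[-0.136, 0.991, 0.002, 98.221], [-0.66, -0.092, 0.745, 286.167], [0.739, 0.099, 0.667, -1891.416], [0.0, 0.0, 0.0, 1.0]]}
side {'vfov': 54.2524415941023, 'cx': 289.98159366461283, 'cy': 203.8552470205867, 'view': [[0.835, -0.55, 0.016, -493.395], [0.385, 0.606, 0.696, -307.746], [-0.393, -0.575, 0.718, -817.632], [0.0, 0.0, 0.0, 1.0]]}
wrist {'vfov': 60.29235545156608, 'cx': 278.1231001824749, 'cy': 212.63995030384635, 'view': [[0.331, -0.944, -0.003, -573.306], [0.916, 0.322, -0.238, 28.115], [0.226, 0.076, 0.971, -390.492], [0.0, 0.0, 0.0, 1.0]]}
{'time_s': 0.15, 'qpos': array([-7.17910594e+01,  1.83434157e+01,  8.96892904e+01, -3.51338084e-03,
        7.20454212e+01, -1.14764912e+00]), 'qvel': array([ 0.01394709, -0.16391716, -0.28783702, -0.02879674, -0.00265838,
       -0.12546534]), 'effort': array([ 9.31712821e-04, -4.12771297e+01, -2.32155937e+01,  7.29146367e-02,
        4.33583348e-02, -8.52272228e-05]), 'ee_pos': array([ 190.42858042, -542.14803439,  213.31871829]), 'ee_rot': array([-1.79921821e+02,  1.77532900e-03,  1.93576763e+01]), 'force': array([ 0.08910953,  0.61085707, -0.15280665]), 'torque': array([-0.02610762, -0.04822779, -0.00146777]), 'gripper_force': 0.0, 'gripper_width': 91.40539721226679}
```

View pics/sc0.png

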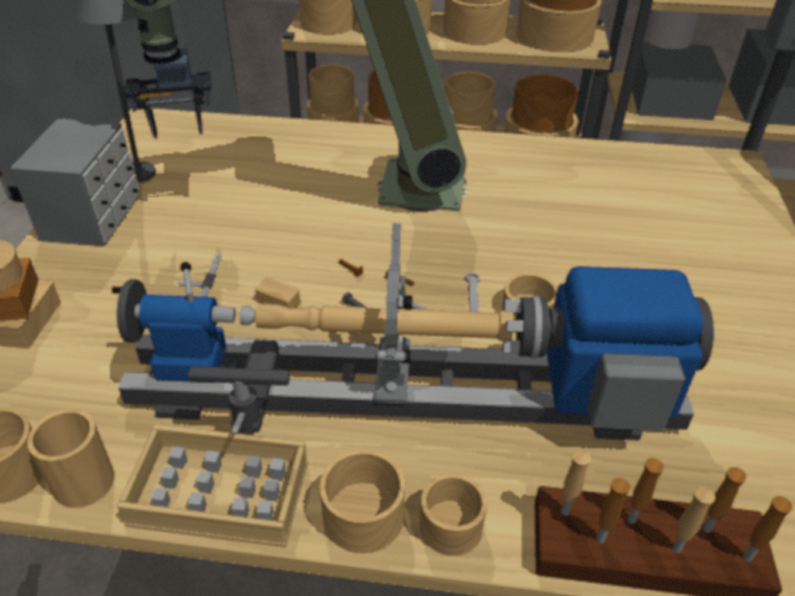

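View pics/si0.png

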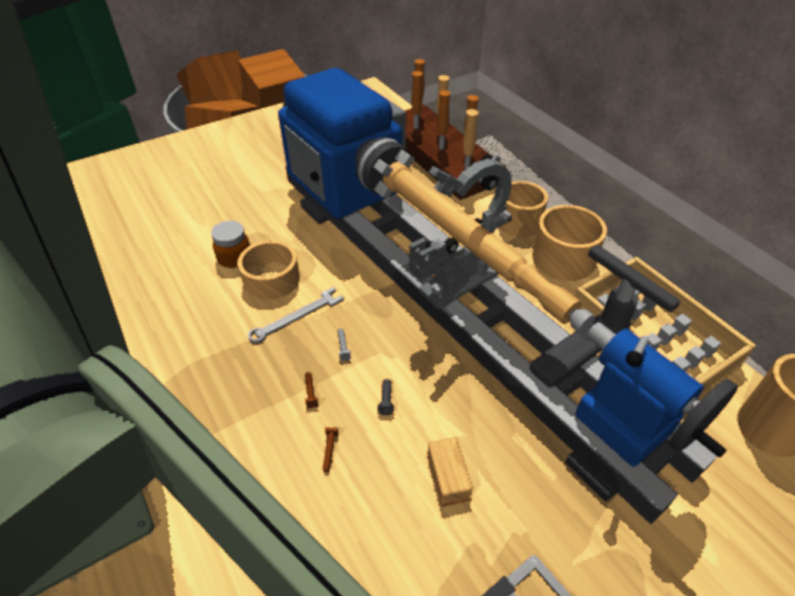

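The scene view shows the lathe with the open gate at about (395,260). The blank hides the pin area there. In the side view, at the scale viewed, the candidates are:
- Bright pin at (343,345)
- Dark hex bolt at (386,397)
- Brown look-alikes at (311,390) and (330,450)

I choose the bright one and check it in a crop.

```bash
python3 - <<'E'
from h import *
import pickle
D=pickle.load(open("f0.pkl","rb"));f=D["side"]
s=1.42
P=lambda u,v,z:onz(f,u/s,v/s,z).round(1)
print("pin head/tip",P(345,358,10),P(341,332,6))
print("bolt",P(386,412,12),P(388,382,10)); print("brown",P(311,405,8),P(309,375,8),P(333,430,8),P(327,470,8))
print("block",P(450,470,38),"wrench",P(255,337,8),P(338,296,8))
print("cams",{n:(ray(D[n],280,210)[0].round(0),ray(D[n],280,210)[1].round(2)) for n in D})
a=f["color"][225:265,220:262,::-1];b=f["color"][120:220,270:380,::-1]
a=cv2.resize(a,(420,400),interpolation=cv2.INTER_CUBIC);b=cv2.resize(b,(380,400*1),interpolation=cv2.INTER_CUBIC)
cv2.imwrite("pics/c1.png",np.hstack([a,b]))
E
```

```text
pin head/tip [460.3  10.1  10. ] [483.6  67.9   6. ]
bolt [ 462.6 -120.1   12. ] [496.1 -71.8  10. ]
brown [369.7 -41.8   8. ] [393.2  12.7   8. ] [ 377.9 -101.     8. ] [ 339.3 -155.1    8. ]
block [ 480.8 -264.7   38. ] wrench [349.7 137.9   8. ] [520.6 147.5   8. ]
cams {'scene': (array([1599.,  117., 1048.]), array([-0.74, -0.08, -0.67])), 'side': (array([ 210., -555.,  809.]), array([ 0.37,  0.58, -0.73])), 'wrist': (array([ 252., -520.,  384.]), array([-0.22, -0.08, -0.97]))}
```

View pics/c1.png

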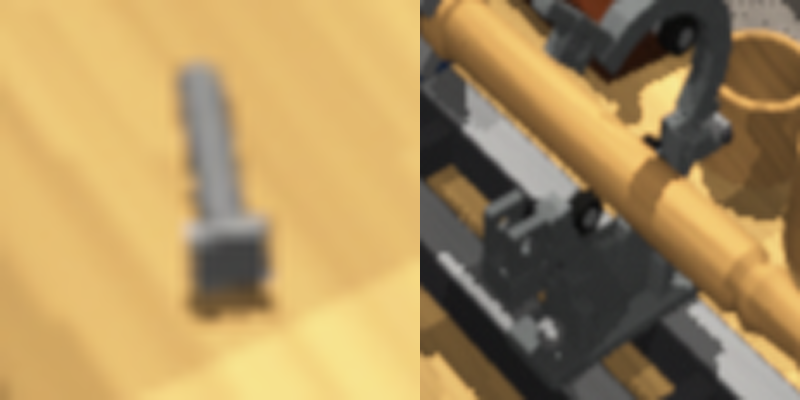

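The crop shows a bright pin with a square head at crop (230,255) and a round shank to (195,70), so it is the right one. The steady's fork ears are at crop (500–550,210–270), and the raised half has its lug and tab at about (690,130). Next I locate the steady roughly.

```bash
python3 - <<'E'
from h import *
import pickle
D=pickle.load(open("f0.pkl","rb"));f=D["side"];g=D["scene"];s=1.42
print("fork top",onz(f,293,172,198).round(1)); print("hinge",onz(g,395/s,355/s,185).round(1))
# chuck face ends / bed direction: bed far-top edge in scene z=60
print("bed far edge",onz(g,122/s,378/s,60).round(1),onz(g,560/s,408/s,60).round(1))
print("bed near edge?",onz(f,215,148,60).round(1),onz(f,655/s,495/s,60).round(1))
print("tab",tri((g,396/s,228/s),(f,0,0))[0]*0, [onz(g,396/s,228/s,z).round(0) for z in(250,300,350)])
save(g,"c2.png",(240,140,400,300),5) if 0 else None
a=cv2.resize(g["color"][145:285,240:320,::-1],(343,600),interpolation=cv2.INTER_CUBIC)
b=cv2.resize(f["color"][110:215,280:365,::-1],(450,556),interpolation=cv2.INTER_CUBIC)
b=cv2.copyMakeBorder(b,0,44,0,0,cv2.BORDER_CONSTANT)
cv2.imwrite("pics/c2.png",np.hstack([a,b]))
E
```

```text
fork top [604.4  14.4 198. ]
hinge [782.5  24.7 185. ]
bed far edge [ 787.3 -463.7   60. ] [749.4 307.6  60. ]
bed near edge? [559.5 352.6  60. ] [ 683.8 -452.    60. ]
tab [0. 0. 0.] [array([530.,  -6., 250.]), array([597.,   2., 300.]), array([664.,   9., 350.])]
```

View pics/c2.png

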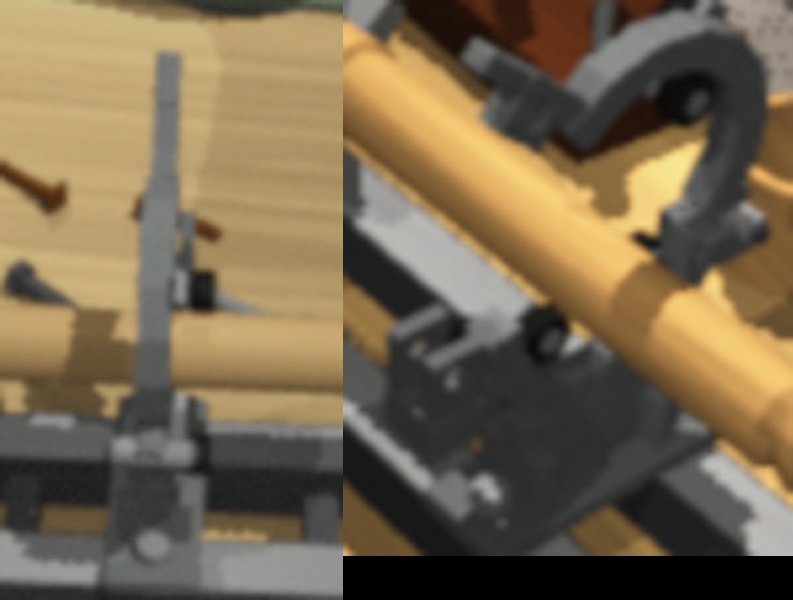

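```bash
cat >> h.py <<'E'
from scipy.spatial.transform import Rotation as Ro
def tool():
    s=env.state(); return np.array(s["ee_pos"]),Ro.from_euler("xyz",s["ee_rot"],degrees=True)
def go(pos,rpy=None,rot=None):
    p,R=tool(); T=rot if rot is not None else (Ro.from_euler("xyz",rpy,degrees=True) if rpy is not None else R)
    w=(R.inv()*T).as_rotvec(); d=np.array(pos)-p
    print("now",p.round(1),R.as_euler("xyz",degrees=True).round(2),"| shift before turn(cm)",(R.inv().apply(d)/10).round(3),"turn(rad)",w.round(4),"| shift after turn",(T.inv().apply(d)/10).round(3),"| len",np.linalg.norm(d).round(1))
E
python3 - <<'E'
from h import *
import pickle
D=pickle.load(open("f0.pkl","rb"));f=D["side"];g=D["scene"]
print("tab end",tri((g,279.2,157.1),(f,305.9,118.5)))
go([500,-30,340],[180,0,90])
E
```

```text
tab end (array([628.69637101,   7.09514008, 334.56016722]), [np.float64(1.427190103511465), np.float64(1.427190103511442)])
now [ 190.4 -542.1  213.3] [-179.92    0.     19.36] | shift before turn(cm) [ 46.183 -38.076 -12.618] turn(rad) [-1.2000e-03 -8.0000e-04 -1.2329e+00] | shift after turn [ 51.215  30.957 -12.668] | len 611.7
```

Request:
move_arm([
  {"tx": 2.8,"ty": -2.38,"tz": -1.0},
  {"tx": 2.8,"ty": -2.38,"tz": -1.0},
  {"tx": 2.8,"ty": -2.38,"tz": -1.0},
  {"tx": 2.8,"ty": -2.38,"tz": -1.0},
  {"tx": 2.8,"ty": -2.38,"tz": -1.0},
  {"tx": 2.8,"ty": -2.38,"tz": -1.0},
  {"tx": 2.8,"ty": -2.38,"tz": -1.0},
  {"tx": 2.8,"ty": -2.38,"tz": -1.0},
  {"tx": 2.8,"ty": -2.38,"tz": -1.0},
  {"tx": 2.8,"ty": -2.38,"tz": -1.0},
  {"tx": 2.8,"ty": -2.38,"tz": -1.0},
  {"tx": 2.8,"ty": -2.38,"tz": -1.0},
], gripper=0, force=20)

```text
schema error: expected keys tx, ty, tz, wx, wy, wz
```

Request:
move_arm([
  {"tx": 2.8,"ty": -2.38},
  {"tx": 2.8,"ty": -2.38},
  {"tx": 2.8,"ty": -2.38},
  {"tx": 2.8,"ty": -2.38},
  {"wz": -0.123},
  {"wz": -0.123},
  {"wz": -0.123},
  {"wz": -0.123},
  {"wz": -0.123},
  {"wz": -0.123},
  {"wz": -0.123},
  {"wz": -0.123},
])

```text
schema error: expected keys tx, ty, tz, wx, wy, wz
```

Request:
move_arm([
  {"wz": -0.123},
  {"wz": -0.123},
  {},
])

```text
schema error: expected keys tx, ty, tz, wx, wy, wz
```

```bash
python3 - <<'E'
from h import *
import pickle
f=cam("wrist");pickle.dump(f,open("w1.pkl","wb"));save(f,"w1.png",s=1.42)
s=env.state();print(s["time_s"],s["ee_pos"],s["ee_rot"],s["force"],s["gripper_width"])
for p in ([604,14,198],[628,7,334],[460,10,10],[484,68,6]):print(np.round(np.array(proj(f,p))*1.42))
E
```

```text
0.2 [ 190.47957124 -542.22523435  213.42962453] [-1.79938246e+02 -2.39181273e-03  1.93529772e+01] [ 0.83010389 -0.39822967  0.89559623] 91.10290013588961
[-2878. -4253.]
[2908. 3846.]
[-406. -536.]
[-512. -633.]
```

View pics/w1.png

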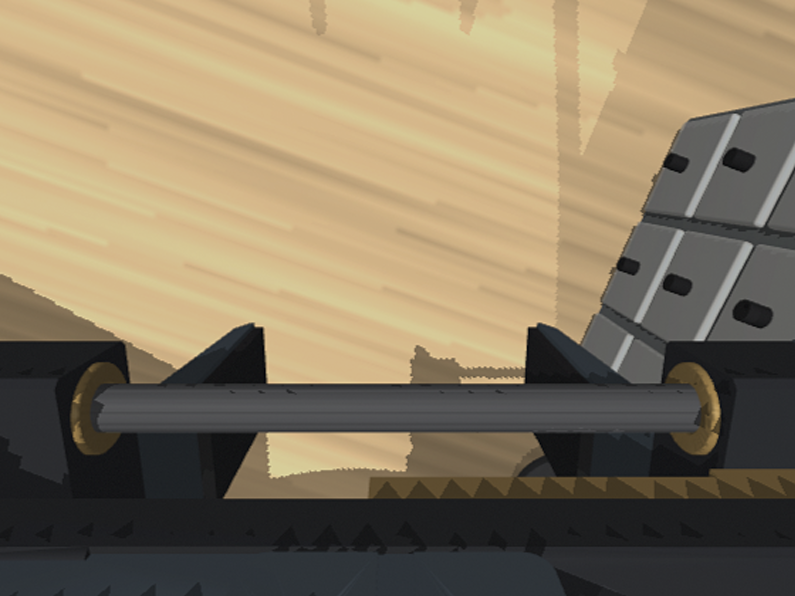

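The moves were refused because every row needs all six keys. The picture shows the gripper from its start pose, with the fingers filling the rows below about 330. I resend the moves with full rows.

Request:
move_arm([
  {"tx": 2.8,"ty": -2.38,"tz": -1.0,"wx": 0,"wy": 0,"wz": 0},
  {"tx": 2.8,"ty": -2.38,"tz": -1.0,"wx": 0,"wy": 0,"wz": 0},
  {"tx": 2.8,"ty": -2.38,"tz": -1.0,"wx": 0,"wy": 0,"wz": 0},
  {"tx": 2.8,"ty": -2.38,"tz": -1.0,"wx": 0,"wy": 0,"wz": 0},
  {"tx": 2.8,"ty": -2.38,"tz": -1.0,"wx": 0,"wy": 0,"wz": 0},
  {"tx": 2.8,"ty": -2.38,"tz": -1.0,"wx": 0,"wy": 0,"wz": 0},
  {"tx": 2.8,"ty": -2.38,"tz": -1.0,"wx": 0,"wy": 0,"wz": 0},
  {"tx": 2.8,"ty": -2.38,"tz": -1.0,"wx": 0,"wy": 0,"wz": 0},
  {"tx": 2.8,"ty": -2.38,"tz": -1.0,"wx": 0,"wy": 0,"wz": 0},
  {"tx": 2.8,"ty": -2.38,"tz": -1.0,"wx": 0,"wy": 0,"wz": 0},
  {"tx": 2.8,"ty": -2.38,"tz": -1.0,"wx": 0,"wy": 0,"wz": 0},
  {"tx": 2.8,"ty": -2.38,"tz": -1.0,"wx": 0,"wy": 0,"wz": 0},
], gripper=0, force=20)

```text
time_s: 1.2
ee_pos: [413.3, -159.9, 334.5]
ee_rot: [180.0, -0.0, 19.3]
force: [0.5, -0.9, -0.4]
gripper_width: 13.9
gripper_force: 0.0
```

Request:
move_arm([
  {"tx": 2.8,"ty": -2.38,"tz": 0,"wx": 0,"wy": 0,"wz": 0},
  {"tx": 2.8,"ty": -2.38,"tz": 0,"wx": 0,"wy": 0,"wz": 0},
  {"tx": 0,"ty": 0,"tz": 0,"wx": 0,"wy": 0,"wz": -0.123},
  {"tx": 0,"ty": 0,"tz": 0,"wx": 0,"wy": 0,"wz": -0.123},
  {"tx": 0,"ty": 0,"tz": 0,"wx": 0,"wy": 0,"wz": -0.123},
  {"tx": 0,"ty": 0,"tz": 0,"wx": 0,"wy": 0,"wz": -0.123},
  {"tx": 0,"ty": 0,"tz": 0,"wx": 0,"wy": 0,"wz": -0.123},
  {"tx": 0,"ty": 0,"tz": 0,"wx": 0,"wy": 0,"wz": -0.123},
  {"tx": 0,"ty": 0,"tz": 0,"wx": 0,"wy": 0,"wz": -0.123},
  {"tx": 0,"ty": 0,"tz": 0,"wx": 0,"wy": 0,"wz": -0.123},
  {"tx": 0,"ty": 0,"tz": 0,"wx": 0,"wy": 0,"wz": -0.123},
  {"tx": 0,"ty": 0,"tz": 0,"wx": 0,"wy": 0,"wz": -0.123},
])

```text
time_s: 2.2
ee_pos: [449.8, -98.2, 333.8]
ee_rot: [-180.0, 0.0, 90.2]
force: [0.9, 0.8, 0.3]
gripper_width: 0.1
gripper_force: 0.0
```

```bash
python3 - <<'E'
from h import *
s=env.state();print(s["time_s"],s["ee_pos"],s["ee_rot"],s["force"],s["gripper_width"])
f=cam("wrist")
for p in ([604,14,198],[628,7,334],[460,10,10],[484,68,6]):print(np.round(np.array(proj(f,p))))
E
```

```text
2.2 [449.81263745 -98.18564846 333.7668084 ] [-1.79976887e+02  9.89165876e-04  9.01797150e+01] [0.89247512 0.764677   0.25888185] 0.08279535816405222
[474.  66.]
[693.  34.]
[287.  92.]
[307.  44.]
```

```bash
python3 - <<'E'
from h import *
import pickle
pickle.dump(cam("wrist"),open("wA.pkl","wb"))
E
```

Request:
move_arm([
  {"tx": 1.5,"ty": 3.0,"tz": 0,"wx": 0,"wy": 0,"wz": 0},
  {"tx": 1.5,"ty": 3.0,"tz": 0,"wx": 0,"wy": 0,"wz": 0},
  {"tx": 0,"ty": 0,"tz": 0,"wx": 0,"wy": 0,"wz": 0},
])

```text
time_s: 2.55
ee_pos: [514.0, -66.5, 332.8]
ee_rot: [179.9, -0.1, 89.8]
force: [-1.2, 0.1, -0.3]
gripper_width: 0.5
gripper_force: 0.0
```

```bash
python3 - <<'E'
from h import *
import pickle
f=cam("wrist");pickle.dump(f,open("wB.pkl","wb"))
A=pickle.load(open("wA.pkl","rb"))
for p in ([604,14,198],[628,7,334],[460,10,10],[484,68,6]):print(np.round(np.array(proj(f,p))),np.round(np.array(proj(A,p))))
a=cv2.resize(A["color"][0:230,260:560,::-1],None,fx=1.3,fy=1.3,interpolation=cv2.INTER_CUBIC)
b=cv2.resize(f["color"][0:230,200:500,::-1],None,fx=2.6,fy=2.6,interpolation=cv2.INTER_CUBIC)
cv2.imwrite("pics/wB.png",b)
E
```

```text
[390. 107.] [475.  67.]
[532. 108.] [693.  36.]
[238. 117.] [288.  92.]
[255.  71.] [307.  44.]
```

View pics/wB.png

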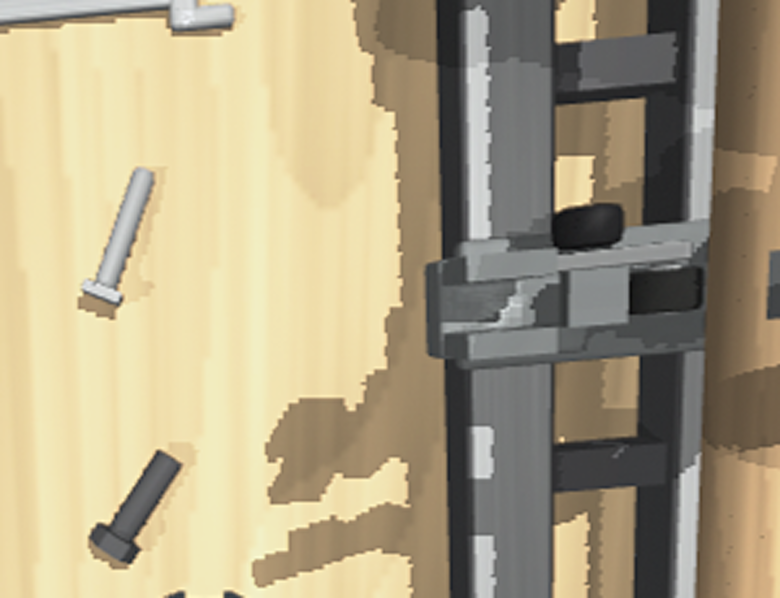

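View B shows:
- The pin, with its head at crop (100,293) and tip at (145,175).
- The dark bolt at (135,510).
- The fork ear tops. The -y ear spans (468–555, 333–358) and the +y ear (465–555, 245–280).
- Knobs on the +y side.

Next I measure all of these from views A and B.

```bash
python3 - <<'E'
from h import *
import pickle
A=pickle.load(open("wA.pkl","rb"));B=pickle.load(open("wB.pkl","rb"))
ga=cv2.cvtColor(A["color"],6);gb=cv2.cvtColor(B["color"],6)
ga=cv2.cvtColor(A["color"],cv2.COLOR_RGB2GRAY);gb=cv2.cvtColor(B["color"],cv2.COLOR_RGB2GRAY)
pts=np.array([[468,336],[470,358],[555,330],[555,352],[465,278],[465,250],[555,270],[148,172],[138,172],[84,288],[120,302]],float)/2.6+[200,0]
c=cv2.cornerSubPix(gb,pts.astype(np.float32).reshape(-1,1,2),(2,2),(-1,-1),(3,50,.01)).reshape(-1,2)
z=[198]*7+[6]*2+[18]*2
init=np.array([proj(A,onz(B,u,v,zz)) for (u,v),zz in zip(c,z)],np.float32)
n,st,e=cv2.calcOpticalFlowPyrLK(gb,ga,c.reshape(-1,1,2),init.reshape(-1,1,2).copy(),winSize=(11,11),maxLevel=0,flags=cv2.OPTFLOW_USE_INITIAL_FLOW)
for p,q,i,s,er,zz in zip(c,n.reshape(-1,2),init,st.ravel(),e.ravel(),z):
    print(p.round(1),s,er.round(1),"tri",tri((B,*p),(A,*q))[0].round(1),"onz",onz(B,*p,zz).round(1))
# pin mask
for nm,F,z0 in(("A",A,0),("B",B,0)):
    hsv=cv2.cvtColor(F["color"],cv2.COLOR_RGB2HSV)
    m=((hsv[...,1]<45)&(hsv[...,2]>90)).astype(np.uint8)
    k,l,s,ce=cv2.connectedComponentsWithStats(m)
    ex=proj(F,[472,39,8])
    i=min(range(1,k),key=lambda i:np.hypot(*(ce[i]-ex))+(s[i,4]<60)*1e3)
    ys,xs=np.where(l==i);P=np.c_[xs,ys];w=cv2.fitLine(P.astype(np.float32),cv2.DIST_L2,0,.01,.01).ravel()
    t=(P-w[2:])@w[:2];a,b=w[2:]+w[:2]*t.min(),w[2:]+w[:2]*t.max()
    print(nm,s[i],ce[i],a,b,onz(F,*a,8).round(1),onz(F,*b,8).round(1),"minrect",cv2.minAreaRect(P.astype(np.float32)))
E
```

```text
[380.  129.2] 1 20.3 tri [598.   -4.6 196.1] onz [597.1  -3.9 198. ]
[379.8 137.3] 1 18.7 tri [596.6 -10.4 201.1] onz [597.4 -10.4 198. ]
[413.4 125.3] 1 14.6 tri [ 6.273e+02 -5.000e-01  1.895e+02] onz [624.5  -0.9 198. ]
[413.5 135.4] 1 19.0 tri [626.1  -9.1 195.5] onz [625.2  -9.  198. ]
[379.5 107.7] 1 20.4 tri [595.5  12.8 199.3] onz [595.7  13.2 198. ]
[377.1  97.3] 1 42.2 tri [583.   25.8 218.4] onz [593.3  21.3 198. ]
[414.5 103.6] 1 18.1 tri [629.7  17.3 181.8] onz [623.9  16.2 198. ]
[258.4  65.1] 1 6.0 tri [488.2  75.    8.5] onz [488.3  75.1   6. ]
[253.1  66.2] 1 8.4 tri [481.4  73.8   7.7] onz [481.4  73.9   6. ]
[231.4 110.8] 1 14.1 tri [451.6  18.9   9.3] onz [452.9  18.1  18. ]
[246.2 116.2] 1 17.9 tri [471.2  11.7  12.2] onz [471.9  11.3  18. ]
A [282  37  29  54 503] [297.72962227  64.24254473] [288.5147228   88.47713909] [307.95077735  37.36152109] [460.9  14.1   8. ] [484.7  75.7   8. ] minrect ((296.7254333496094, 62.237060546875), (15.126325607299805, 54.22809982299805), 16.46001434326172)
B [231  64  28  54 495] [246.21414141  91.36161616] [237.95913233 114.56221649] [255.7305897  64.6157633] [460.2  13.6   8. ] [484.9  75.4   8. ] minrect ((246.0500030517578, 89.3499984741211), (15.495158195495605, 53.126258850097656), 18.43494987487793)
```

```bash
python3 - <<'E'
from h import *
import pickle
A=pickle.load(open("wA.pkl","rb"));B=pickle.load(open("wB.pkl","rb"));D=pickle.load(open("f0.pkl","rb"))
for nm,F,mn in(("A",A,50),("B",B,50),("side",D["side"],60),("scene",D["scene"],60)):
    L=cv2.createLineSegmentDetector().detect(cv2.cvtColor(F["color"],cv2.COLOR_RGB2GRAY))[0].reshape(-1,4)
    for l in L:
        if np.hypot(l[2]-l[0],l[3]-l[1])<mn: continue
        for z in (60,185+22):
            a,b=onz(F,l[0],l[1],z),onz(F,l[2],l[3],z)
            if a[1]>b[1]:a,b=b,a
            d=b-a;yaw=np.degrees(np.arctan2(-d[0],d[1]))
            if abs(yaw)<10 and 500<a[0]<850: print(nm,z,l.round(0),a.round(0)[:2],b.round(0)[:2],yaw.round(2))
E
```

```text
A 60 [401. 272. 396. 331.] [ 612. -306.] [ 611. -219.] 0.77
A 207 [401. 272. 396. 331.] [ 558. -215.] [ 557. -157.] 0.77
A 60 [538. 208. 548. 109.] [ 776. -132.] [767. -12.] 4.3
A 207 [538. 208. 548. 109.] [668. -99.] [662. -19.] 4.3
A 60 [521. 109. 508. 258.] [ 749. -199.] [735. -12.] 4.26
A 207 [521. 109. 508. 258.] [ 649. -144.] [640. -19.] 4.26
A 60 [467. 179. 463. 258.] [ 690. -200.] [682. -96.] 4.65
A 207 [467. 179. 463. 258.] [ 610. -144.] [604. -75.] 4.65
A 60 [440.   1. 438.  63.] [632.  38.] [627. 103.] 4.4
A 207 [440.   1. 438.  63.] [571.  15.] [568.  58.] 4.4
A 60 [435. 182. 432. 269.] [ 652. -216.] [ 643. -100.] 4.41
A 207 [435. 182. 432. 269.] [ 584. -155.] [578. -77.] 4.41
A 60 [553.  57. 558.   1.] [762.  46.] [757. 104.] 5.21
A 207 [553.  57. 558.   1.] [659.  20.] [655.  59.] 5.21
A 60 [419. 269. 425.   1.] [ 634. -216.] [609. 103.] 4.52
A 207 [419. 269. 425.   1.] [ 573. -155.] [556.  58.] 4.52
A 60 [488. 258. 495. 163.] [ 723. -199.] [713. -76.] 4.48
A 207 [488. 258. 495. 163.] [ 632. -144.] [626. -61.] 4.48
A 60 [529.   0. 525.  57.] [730.  46.] [725. 104.] 4.58
[... 4002 characters left out ...]
9. -456.] [ 795. -266.] 4.34
scene 60 [416. 300. 188. 291.] [ 829. -188.] [782. 356.] 4.94
scene 60 [356. 273. 293. 271.] [732.  58.] [717. 213.] 5.68
scene 60 [197. 249. 263. 252.] [ 691. -200.] [677. -26.] 4.6
scene 207 [197. 249. 263. 252.] [ 826. -153.] [814.  -5.] 4.6
scene 60 [291. 253. 384. 257.] [671.  45.] [652. 286.] 4.47
scene 207 [291. 253. 384. 257.] [809.  55.] [793. 261.] 4.47
scene 60 [281. 229. 348. 232.] [586.   9.] [573. 191.] 4.07
scene 207 [281. 229. 348. 232.] [737.  25.] [726. 180.] 4.07
scene 60 [487. 243. 402. 240.] [580. 334.] [563. 557.] 4.43
scene 207 [487. 243. 402. 240.] [732. 302.] [717. 492.] 4.43
scene 60 [134. 264. 201. 267.] [ 764. -345.] [ 751. -175.] 4.47
```

Measurements so far:
- Lathe yaw is 4.45°.
- The fork mouth is at (611.4, -9.7, 185). The ears are 27.9 mm wide, against 28 given, and the tops measure about 198.
- The pin runs from the back of its head at (460.4, 13.8) to its tip at (484.8, 75.5), 66 mm long as it should be.
- The gate stands at about 0.70 rad, and the tab end radius of 214 mm fits.

Next I move over the tab.

Request:
move_arm([
  {"tx": 0,"ty": 0,"tz": -1.5,"wx": 0,"wy": 0,"wz": -0.081},
  {"tx": 0,"ty": 0,"tz": -1.5,"wx": 0,"wy": 0,"wz": 0},
  {"tx": 1.6,"ty": 3.1,"tz": 0,"wx": 0,"wy": 0,"wz": 0},
  {"tx": 1.6,"ty": 3.1,"tz": 0,"wx": 0,"wy": 0,"wz": 0},
  {"tx": 1.6,"ty": 3.1,"tz": 0,"wx": 0,"wy": 0,"wz": 0},
  {"tx": 1.6,"ty": 3.1,"tz": 0,"wx": 0,"wy": 0,"wz": 0},
  {"tx": 0,"ty": 0,"tz": 0,"wx": 0,"wy": 0,"wz": 0},
])

```text
time_s: 3.18
ee_pos: [632.1, 7.6, 361.2]
ee_rot: [-179.9, -0.1, 94.5]
force: [-1.5, -0.9, -0.9]
gripper_width: 0.4
gripper_force: 0.0
```

```bash
cat >> h.py <<'E'
ex=np.array([.997,.0776,0]);ey=np.array([-.0776,.997,0])
def st():
    s=env.state();p=np.array(s["ee_pos"]);print("t",round(s["time_s"],2),"exeyz",(p@ex).round(1),(p@ey).round(1),p[2].round(1),"rot",s["ee_rot"].round(2),"F",s["force"].round(1),"w",round(s["gripper_width"],1),round(s["gripper_force"],1),"q",s["qpos"].round(0))
E
python3 -c "from h import *;st()"
```

```text
t 3.18 exeyz 630.8 -41.4 361.2 rot [-1.7994e+02 -9.0000e-02  9.4500e+01] F [-1.5 -0.9 -0.9] w 0.4 0.0 q [-0. 21. 65.  0. 94. -5.]
```

Request:
move_arm([
  {"tx": 0,"ty": 0,"tz": 1.5,"wx": 0,"wy": 0,"wz": 0},
  {"tx": 0,"ty": -0.4,"tz": 1.1,"wx": 0,"wy": 0,"wz": 0},
  {"tx": 0,"ty": -0.4,"tz": 1.1,"wx": 0,"wy": 0,"wz": 0},
  {"tx": 0,"ty": -0.9,"tz": 1.2,"wx": 0,"wy": 0,"wz": 0},
  {"tx": 0,"ty": -0.8,"tz": 1.25,"wx": 0,"wy": 0,"wz": 0},
  {"tx": 0,"ty": -0.75,"tz": 1.3,"wx": 0,"wy": 0,"wz": 0},
])

```text
time_s: 3.68
ee_pos: [592.2, 1.8, 290.8]
ee_rot: [-179.7, -0.0, 94.3]
force: [-7.4, -0.7, 7.2]
gripper_width: 0.4
gripper_force: 8.2
```

Request:
move_arm([
  {"tx": 0,"ty": 0,"tz": 0,"wx": 0,"wy": 0,"wz": 0},
  {"tx": 0,"ty": 0,"tz": 0,"wx": 0,"wy": 0,"wz": 0},
])

```text
time_s: 3.85
ee_pos: [594.8, 1.8, 289.5]
ee_rot: [-180.0, 0.0, 94.3]
force: [0.5, -0.1, 0.7]
gripper_width: 0.6
gripper_force: 0.0
```

```bash
python3 - <<'E'
from h import *
st();g=cam("scene");f=cam("side")
a=cv2.resize(g["color"][120:270,210:350,::-1],(400,428),interpolation=cv2.INTER_CUBIC)
b=cv2.resize(f["color"][90:215,240:355,::-1],(394,428),interpolation=cv2.INTER_CUBIC)
cv2.imwrite("pics/g1.png",np.hstack([a,b]))
E
```

```text
t 3.85 exeyz 593.2 -44.4 289.5 rot [-1.7995e+02  2.0000e-02  9.4340e+01] F [ 0.5 -0.1  0.7] w 0.6 0.0 q [-1. 18. 79. -0. 83. -5.]
```

View pics/g1.png

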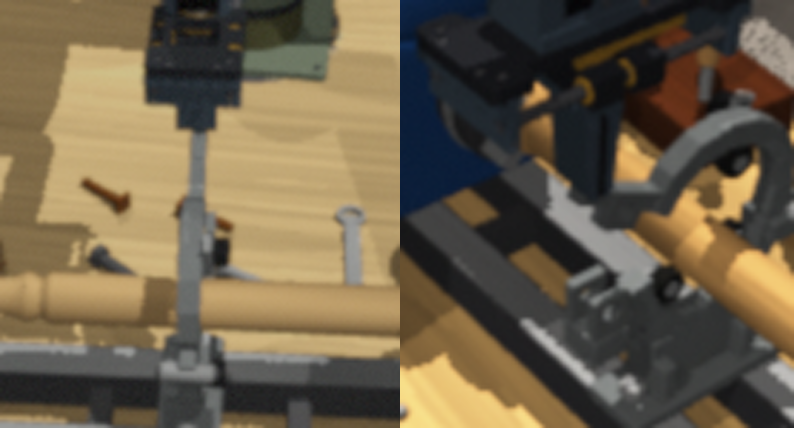

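The picture shows the finger standing on the tab at about (605,190) in the right half. The gate has come down with it, so I continue.

Request:
move_arm([
  {"tx": 0.3,"ty": -0.3,"tz": 0.8,"wx": 0,"wy": 0,"wz": 0},
  {"tx": 0,"ty": -0.3,"tz": 1.0,"wx": 0,"wy": 0,"wz": 0},
  {"tx": 0,"ty": -0.3,"tz": 1.0,"wx": 0,"wy": 0,"wz": 0},
  {"tx": 0,"ty": -0.3,"tz": 1.0,"wx": 0,"wy": 0,"wz": 0},
  {"tx": 0,"ty": -0.2,"tz": 1.0,"wx": 0,"wy": 0,"wz": 0},
  {"tx": 0,"ty": -0.1,"tz": 1.0,"wx": 0,"wy": 0,"wz": 0},
  {"tx": 0,"ty": -0.1,"tz": 1.0,"wx": 0,"wy": 0,"wz": 0},
  {"tx": 0,"ty": 0,"tz": 0.8,"wx": 0,"wy": 0,"wz": 0},
  {"tx": 0,"ty": 0,"tz": 0.4,"wx": 0,"wy": 0,"wz": 0},
])

```text
time_s: 4.7
ee_pos: [579.5, 4.3, 207.8]
ee_rot: [-179.9, -0.0, 94.5]
force: [-1.8, -0.2, 2.2]
gripper_width: 0.3
gripper_force: 1.0
```

```bash
python3 -c "from h import *;st()"
```

```text
t 4.7 exeyz 578.1 -40.6 207.8 rot [-1.7987e+02 -1.0000e-02  9.4470e+01] F [-1.8 -0.2  2.2] w 0.3 1.0 q [-1. 19. 90. -0. 72. -5.]
```

Request:
move_arm([
  {"tx": 0,"ty": 0,"tz": 0.4,"wx": 0,"wy": 0,"wz": 0},
  {"tx": 0,"ty": 0,"tz": 0.3,"wx": 0,"wy": 0,"wz": 0},
  {"tx": 0,"ty": 0,"tz": 0.2,"wx": 0,"wy": 0,"wz": 0},
  {"tx": 0,"ty": 0,"tz": 0,"wx": 0,"wy": 0,"wz": 0},
])

```text
time_s: 5.03
ee_pos: [580.6, 4.3, 200.5]
ee_rot: [179.9, 0.0, 94.5]
force: [0.9, 0.5, 0.1]
gripper_width: 0.4
gripper_force: 0.0
```

Request:
move_arm([
  {"tx": 0,"ty": 0,"tz": 0.2,"wx": 0,"wy": 0,"wz": 0},
  {"tx": 0,"ty": 0,"tz": 0.2,"wx": 0,"wy": 0,"wz": 0},
])

```text
time_s: 5.2
ee_pos: [580.9, 4.3, 200.0]
ee_rot: [179.8, 0.0, 94.5]
force: [-7.9, -0.3, 25.3]
gripper_width: 0.3
gripper_force: 13.2
```

Request:
move_arm([
  {"tx": 0,"ty": 0,"tz": 0.2,"wx": 0,"wy": 0,"wz": 0},
  {"tx": 0,"ty": 0,"tz": 0,"wx": 0,"wy": 0,"wz": 0},
])

```text
time_s: 5.37
ee_pos: [580.9, 4.3, 200.0]
ee_rot: [179.7, 0.0, 94.5]
force: [-8.9, 0.0, 24.9]
gripper_width: 0.3
gripper_force: 12.3
```

The gate rests on its stop: z = 200.0 with 25 N on it. Next I lift and go over the pin.

Request:
move_arm([
  {"tx": 0,"ty": 0,"tz": -2.0,"wx": 0,"wy": 0,"wz": 0},
  {"tx": 0,"ty": 0,"tz": -3.0,"wx": 0,"wy": 0,"wz": 0},
  {"tx": 1.04,"ty": -2.7,"tz": 0,"wx": 0,"wy": 0,"wz": 0},
  {"tx": 1.04,"ty": -2.7,"tz": 0,"wx": 0,"wy": 0,"wz": 0},
  {"tx": 1.04,"ty": -2.7,"tz": 0,"wx": 0,"wy": 0,"wz": 0},
  {"tx": 1.04,"ty": -2.7,"tz": 0,"wx": 0,"wy": 0,"wz": 0},
  {"tx": 0,"ty": 0,"tz": 3.0,"wx": 0,"wy": 0,"wz": 0.114},
  {"tx": 0,"ty": 0,"tz": 3.0,"wx": 0,"wy": 0,"wz": 0.114},
  {"tx": 0,"ty": 0,"tz": 3.0,"wx": 0,"wy": 0,"wz": 0.114},
  {"tx": 0,"ty": 0,"tz": 3.0,"wx": 0,"wy": 0,"wz": 0.114},
  {"tx": 0,"ty": 0,"tz": 0,"wx": 0,"wy": 0,"wz": 0},
  {"tx": 0,"ty": 0,"tz": 0,"wx": 0,"wy": 0,"wz": 0},
], gripper=4)

```text
time_s: 6.37
ee_pos: [468.8, 37.3, 123.9]
ee_rot: [-179.9, 0.1, 68.5]
force: [1.0, 0.3, 0.8]
gripper_width: 40.2
gripper_force: 0.0
```

```bash
python3 - <<'E'
from h import *
st();go([469.9,37.5,60],[180,0,68.4])
f=cam("wrist")
hsv=cv2.cvtColor(f["color"],cv2.COLOR_RGB2HSV)
m=((hsv[...,1]<45)&(hsv[...,2]>90)).astype(np.uint8)
k,l,s,ce=cv2.connectedComponentsWithStats(m)
e=proj(f,[484.8,75.5,5]);print("exp tip",e,"exp head",proj(f,[461,15,10]))
for i in range(1,k):
    if s[i,4]>60: print(s[i],ce[i].round(1))
ys,xs=np.where(l==min(range(1,k),key=lambda i:np.hypot(*(ce[i]-e))+(s[i,4]<60)*1e3))
P=np.c_[xs,ys].astype(np.float32);w=cv2.fitLine(P,cv2.DIST_L2,0,.01,.01).ravel()
t=(P-w[2:])@w[:2]
for q in(t.min(),t.max()):print(onz(f,*(w[2:]+w[:2]*q),7).round(1))
E
```

```text
t 6.37 exeyz 470.3 0.8 123.9 rot [-1.7988e+02  6.0000e-02  6.8510e+01] F [1.  0.3 0.8] w 40.2 0.0 q [  3.  14. 111.  -0.  56.  25.]
now [468.8  37.3 123.9] [-1.7988e+02  6.0000e-02  6.8510e+01] | shift before turn(cm) [0.063 0.107 6.386] turn(rad) [-0.002   0.001   0.0019] | shift after turn [0.057 0.094 6.387] | len 63.9
exp tip (np.float64(281.3104385545775), np.float64(156.2999691824951)) exp head (np.float64(281.23136804755984), np.float64(236.3377814454102))
[ 478    0   66  138 2614] [510.6  69.2]
[  73    5  231  151 6439] [192.2  82. ]
[ 525  128   35   55 1301] [544.4 154. ]
[ 270  158   25   83 1251] [281.6 202.1]
[551 218   9  22 138] [555.9 227.9]
[  0 279  60  11 586] [ 28.9 284.6]
[ 179  278  200   12 1963] [279.  284.6]
[497 278  63  12 640] [528.6 284.4]
[  0 291  61   6 363] [ 29.8 293.5]
[ 179  291  199    6 1187] [277.8 293.5]
[496 291  62   6 367] [526.7 293.5]
[484.4  74.4   7. ]
[459.9  10.9   7. ]
```

Request:
move_arm([
  {"tx": 0.06,"ty": 0.1,"tz": 3.0,"wx": 0,"wy": 0,"wz": 0},
  {"tx": 0,"ty": 0,"tz": 3.0,"wx": 0,"wy": 0,"wz": 0},
  {"tx": 0,"ty": 0,"tz": 3.0,"wx": 0,"wy": 0,"wz": 0},
  {"tx": 0,"ty": 0,"tz": 1.5,"wx": 0,"wy": 0,"wz": 0},
  {"tx": 0,"ty": 0,"tz": 0.8,"wx": 0,"wy": 0,"wz": 0},
  {"tx": 0,"ty": 0,"tz": 0.4,"wx": 0,"wy": 0,"wz": 0},
  {"tx": 0,"ty": 0,"tz": 0.2,"wx": 0,"wy": 0,"wz": 0},
  {"tx": 0,"ty": 0,"tz": 0,"wx": 0,"wy": 0,"wz": 0},
])

```text
time_s: 7.08
ee_pos: [471.8, 37.6, 6.6]
ee_rot: [179.8, -0.1, 68.4]
force: [-0.3, -0.5, 0.3]
gripper_width: 40.0
gripper_force: 0.0
```

```bash
python3 -c "from h import *;st();go([469.9,37.5,3])"
```

```text
t 7.08 exeyz 473.3 0.8 6.6 rot [ 1.7985e+02 -6.0000e-02  6.8370e+01] F [-0.3 -0.5  0.3] w 40.0 0.0 q [  3.  23. 118.  -0.  38.  25.]
now [471.8  37.6   6.6] [ 1.7985e+02 -6.0000e-02  6.8370e+01] | shift before turn(cm) [-0.075 -0.174  0.356] turn(rad) [0. 0. 0.] | shift after turn [-0.075 -0.174  0.356] | len 4.0
```

Request:
move_arm([
  {"tx": -0.08,"ty": -0.17,"tz": 0.3,"wx": 0,"wy": 0,"wz": 0},
  {"tx": 0,"ty": 0,"tz": 0,"wx": 0,"wy": 0,"wz": 0},
])

```text
time_s: 7.25
ee_pos: [468.6, 37.4, 3.0]
ee_rot: [179.9, -0.0, 68.4]
force: [-0.3, -1.0, 0.9]
gripper_width: 40.1
gripper_force: 0.0
```

Request:
move_arm([
  {"tx": 0,"ty": 0,"tz": 0,"wx": 0,"wy": 0,"wz": 0},
  {"tx": 0,"ty": 0,"tz": 0,"wx": 0,"wy": 0,"wz": 0},
  {"tx": 0,"ty": 0,"tz": 0,"wx": 0,"wy": 0,"wz": 0},
  {"tx": 0,"ty": 0,"tz": 0,"wx": 0,"wy": 0,"wz": 0},
  {"tx": 0,"ty": 0,"tz": 0,"wx": 0,"wy": 0,"wz": 0},
], gripper=0, force=35)

```text
time_s: 7.67
ee_pos: [468.8, 37.4, 2.6]
ee_rot: [180.0, -0.0, 68.3]
force: [1.0, -0.1, 1.1]
gripper_width: 11.0
gripper_force: 35.0
```

```bash
python3 -c "from h import *;st();go([469.9,37.5,3])"
```

```text
t 7.67 exeyz 470.2 0.9 2.6 rot [ 1.7997e+02 -1.0000e-02  6.8340e+01] F [ 1.  -0.1  1.1] w 11.0 35.0 q [  3.  23. 119.  -0.  38.  25.]
now [468.8  37.4   2.6] [ 1.7997e+02 -1.0000e-02  6.8340e+01] | shift before turn(cm) [ 0.054  0.102 -0.043] turn(rad) [0. 0. 0.] | shift after turn [ 0.054  0.102 -0.043] | len 1.2
```

```bash
cat >> h.py <<'E'
LEAN=14
R0=Ro.from_euler("xyz",[180,0,94.45],degrees=True)
def Rt(dip=4.0,lean=LEAN): return Ro.from_rotvec(np.radians(lean)*ey)*R0*Ro.from_euler("y",dip,degrees=True)
E
python3 - <<'E'
from h import *
T=Rt();print(T.as_matrix().round(3))
zt=T.apply([0,0,1])
tip_ey=-57.1-15
pin=608.8*ex+(tip_ey-40.8)*ey+np.array([0,0,185]); tcp=pin+6.3*zt
print("tcp",tcp.round(1)); go(tcp,rot=T)
E
```

```text
[[-0.061  0.967 -0.246]
 [ 0.996  0.075  0.051]
 [ 0.068 -0.242 -0.968]]
tcp [614.2 -65.  178.9]
now [468.8  37.4   2.6] [ 1.7997e+02 -1.0000e-02  6.8340e+01] | shift before turn(cm) [ -4.145  17.305 -17.623] turn(rad) [ 0.2564  0.0126 -0.4446] | shift after turn [ -9.882   9.032 -21.166] | len 250.4
```

```bash
sed -i 's/^LEAN=14/LEAN=-14/' h.py
python3 - <<'E'
from h import *
T=Rt();print(T.as_matrix().round(3))
zt=T.apply([0,0,1])
pin=608.8*ex+(-57.1-15-40.8)*ey+np.array([0,0,185]); tcp=pin+6.3*zt
print("tcp",tcp.round(1)); go(tcp,rot=T)
E
```

```text
[[-0.094  0.967  0.235]
 [ 0.993  0.075  0.088]
 [ 0.068  0.242 -0.968]]
tcp [617.2 -64.8 178.9]
now [468.8  37.4   2.6] [ 1.7997e+02 -1.0000e-02  6.8340e+01] | shift before turn(cm) [ -4.011  17.578 -17.623] turn(rad) [-0.2236  0.1239 -0.4617] | shift after turn [-10.35   17.859 -14.477] | len 252.1
```

Request:
move_arm([
  {"tx": 0,"ty": 0,"tz": -2.0,"wx": 0,"wy": 0,"wz": 0},
  {"tx": 0,"ty": 0,"tz": -3.5,"wx": 0,"wy": 0,"wz": 0},
  {"tx": 0,"ty": 0,"tz": -4.0,"wx": 0,"wy": 0,"wz": 0},
  {"tx": 0,"ty": 0,"tz": -4.0,"wx": 0,"wy": 0,"wz": 0},
  {"tx": 0,"ty": 0,"tz": -4.0,"wx": 0,"wy": 0,"wz": 0},
  {"tx": 0,"ty": 0,"tz": 0,"wx": -0.0447,"wy": 0.0248,"wz": -0.0923},
  {"tx": 0,"ty": 0,"tz": 0,"wx": -0.0447,"wy": 0.0248,"wz": -0.0923},
  {"tx": 0,"ty": 0,"tz": 0,"wx": -0.0447,"wy": 0.0248,"wz": -0.0923},
  {"tx": 0,"ty": 0,"tz": 0,"wx": -0.0447,"wy": 0.0248,"wz": -0.0923},
  {"tx": 0,"ty": 0,"tz": 0,"wx": -0.0447,"wy": 0.0248,"wz": -0.0923},
  {"tx": 0,"ty": 0,"tz": 0,"wx": 0,"wy": 0,"wz": 0},
  {"tx": 0,"ty": 0,"tz": 0,"wx": 0,"wy": 0,"wz": 0},
])

```text
time_s: 8.67
ee_pos: [467.8, 37.1, 177.3]
ee_rot: [166.1, -3.9, 95.2]
force: [0.1, 0.2, -1.4]
gripper_width: 11.4
gripper_force: 35.0
```

```bash
python3 -c "
from h import *
st();go([617.2,-64.8,178.9],rot=Rt())"
```

```text
t 8.67 exeyz 469.3 0.7 177.3 rot [166.09  -3.91  95.21] F [ 0.1  0.2 -1.4] w 11.4 35.0 q [ -1.   4. 116.   7.  47. -10.]
now [467.8  37.1 177.3] [166.09  -3.91  95.21] | shift before turn(cm) [-11.463  13.771   2.438] turn(rad) [-0.002   0.0004 -0.0037] | shift after turn [-11.515  13.724   2.46 ] | len 180.8
```

Request:
move_arm([
  {"tx": -3.84,"ty": 0,"tz": 0,"wx": 0,"wy": 0,"wz": 0},
  {"tx": -3.84,"ty": 0,"tz": 0,"wx": 0,"wy": 0,"wz": 0},
  {"tx": -3.84,"ty": 0,"tz": 0,"wx": 0,"wy": 0,"wz": 0},
  {"tx": 0,"ty": 2.74,"tz": 0.48,"wx": 0,"wy": 0,"wz": 0},
  {"tx": 0,"ty": 2.74,"tz": 0.48,"wx": 0,"wy": 0,"wz": 0},
  {"tx": 0,"ty": 2.74,"tz": 0.48,"wx": 0,"wy": 0,"wz": 0},
  {"tx": 0,"ty": 2.74,"tz": 0.48,"wx": 0,"wy": 0,"wz": 0},
  {"tx": 0,"ty": 2.74,"tz": 0.48,"wx": 0,"wy": 0,"wz": 0},
  {"tx": 0,"ty": 0,"tz": 0,"wx": 0,"wy": 0,"wz": 0},
  {"tx": 0,"ty": 0,"tz": 0,"wx": 0,"wy": 0,"wz": 0},
])

```text
time_s: 9.5
ee_pos: [618.9, -64.3, 178.6]
ee_rot: [166.1, -3.9, 95.4]
force: [-0.5, 0.1, -1.0]
gripper_width: 11.2
gripper_force: 35.0
```

```bash
python3 - <<'E'
from h import *
import pickle
st();go([617.2,-64.8,178.9],rot=Rt())
p,R=tool()
f=cam("wrist");s=cam("side");g=cam("scene");pickle.dump((f,s,g,p,R.as_matrix()),open("p1.pkl","wb"))
m=608.8*ex-57.1*ey+np.array([0,0,185])
pin=R.apply([np.cos(np.radians(4)),0,np.sin(np.radians(4))]);base=p-6.3*R.apply([0,0,1])
print("pin dir",pin.round(3))
for nm,F in(("w",f),("s",s),("g",g)):print(nm,"tip",np.round(proj(F,base+40.8*pin),1),"head",np.round(proj(F,base-19.5*pin),1),"mouth",np.round(proj(F,m),1))
u,v=map(int,proj(f,m));a=f["color"][max(0,v-70):v+80,u-100:u+100,::-1]
u2,v2=map(int,proj(s,m));b=s["color"][v2-40:v2+45,u2-40:u2+45,::-1]
print("wcrop",u-100,max(0,v-70),"scrop",u2-40,v2-40)
a=cv2.resize(a,None,fx=2,fy=2,interpolation=cv2.INTER_CUBIC);b=cv2.resize(b,None,fx=4.6,fy=4.6,interpolation=cv2.INTER_CUBIC)
H=max(a.shape[0],b.shape[0]);pad=lambda x:cv2.copyMakeBorder(x,0,H-x.shape[0],0,0,0)
o=np.hstack([pad(a),pad(b)]);print(a.shape,b.shape);cv2.imwrite("pics/p1.png",o[:600,:800])
E
```

```text
t 9.5 exeyz 612.1 -112.1 178.6 rot [166.11  -3.91  95.37] F [-0.5  0.1 -1. ] w 11.2 35.0 q [-11.  18.  97.   9.  53. -21.]
now [618.9 -64.3 178.6] [166.11  -3.91  95.37] | shift before turn(cm) [-0.036 -0.162 -0.076] turn(rad) [-0.0024 -0.0003 -0.001 ] | shift after turn [-0.035 -0.162 -0.077] | len 1.8
pin dir [-0.077  0.997  0.   ]
w tip [280.6 181.8] head [280.5 303.3] mouth [277.  150.1]
s tip [306.1 184.6] head [324.  200.1] mouth [301.4 181.3]
g tip [267.3 200.4] head [243.6 199.4] mouth [273.1 200.1]
wcrop 177 80 scrop 261 141
(300, 400, 3) (391, 391, 3)
```

View pics/p1.png

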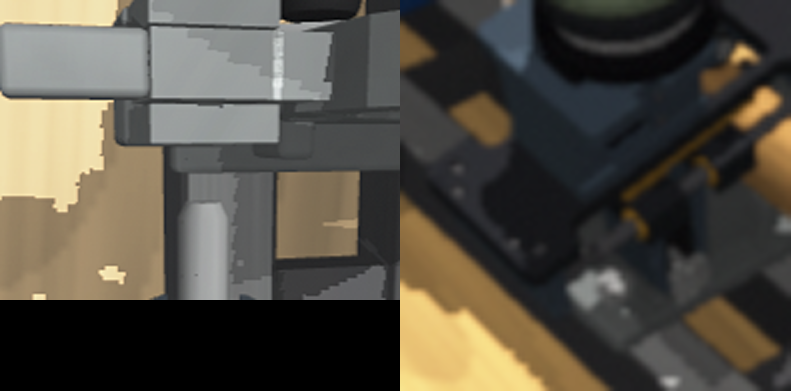

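The wrist crop shows the pin tip at crop (204,203), the -y ear's top at (150–279, 105–145), and the closed lug and tab above it, between the ears. The gripper hides the area in the side view. I compute the tip-to-hole offset from this one view.

```bash
python3 - <<'E'
from h import *
import pickle
f,s,g,p,R=pickle.load(open("p1.pkl","rb"))
c=lambda a,b:(177+a/2,80+b/2)
for nm,q,z in(("ear outL",c(151,144),198),("ear outR",c(279,143),198),("ear inL",c(151,103),198),("ear inR",c(279,103),198),("tip end",c(204,202),185+4),("shank L",c(178,270),185),("shank R",c(228,270),185),("tab L",c(3,25),200),("tab bot",c(3,94),200)):
    P=onz(f,*q,z);print(nm,(P@ex).round(1),(P@ey).round(1))
gr=cv2.cvtColor(f["color"],cv2.COLOR_RGB2GRAY).astype(float)
for v in (190,200,210,218,225):
    r=gr[v,255:305];d=np.diff(r);print(v,255+np.argsort(-abs(d))[:4],d[np.argsort(-abs(d))[:4]].round(0))
print("width px 12mm expected", 12*K(f)/np.linalg.norm(ray(f,1,1)[0]-(p+[0,20,6])))
E
```

```text
ear outL 595.2 -57.9
ear outR 623.3 -57.8
ear inL 595.3 -49.6
ear inR 623.2 -49.3
tip end 608.8 -71.0
shank L 603.4 -87.2
shank R 615.6 -87.7
tab L 566.5 -35.4
tab bot 565.9 -48.3
190 [258 290 257 293] [-77. -22. -21. -19.]
200 [258 290 289 293] [-63. -20. -19. -19.]
210 [258 293 290 257] [-66. -20. -19. -19.]
218 [258 259 289 293] [-50. -36. -20. -19.]
225 [258 259 289 290] [-50. -37. -21. -17.]
width px 12mm expected 24.976462089587496
```

The tip's lateral offset from the ear centre is within 0.5 mm. I raise 0.6 mm and advance to the mouth.

Request:
move_arm([
  {"tx": 0,"ty": 0.015,"tz": -0.058,"wx": 0,"wy": 0,"wz": 0},
  {"tx": 0.3,"ty": 0,"tz": 0.021,"wx": 0,"wy": 0,"wz": 0},
  {"tx": 0.3,"ty": 0,"tz": 0.021,"wx": 0,"wy": 0,"wz": 0},
  {"tx": 0.3,"ty": 0,"tz": 0.021,"wx": 0,"wy": 0,"wz": 0},
  {"tx": 0.3,"ty": 0,"tz": 0.021,"wx": 0,"wy": 0,"wz": 0},
  {"tx": 0,"ty": 0,"tz": 0,"wx": 0,"wy": 0,"wz": 0},
])

```text
time_s: 10.15
ee_pos: [616.3, -52.0, 180.2]
ee_rot: [166.0, -3.9, 95.4]
force: [0.4, -0.1, -0.5]
gripper_width: 11.3
gripper_force: 35.0
```

```bash
python3 -c "from h import *;st()"
```

```text
t 10.15 exeyz 610.5 -99.6 180.2 rot [166.    -3.9   95.43] F [ 0.4 -0.1 -0.5] w 11.3 35.0 q [-10.  17.  98.   9.  53. -20.]
```

```bash
cat > ear.py <<'E'
from h import *
import pickle
f0=pickle.load(open("p1.pkl","rb"))[0]
def look():
    st();f=cam("wrist");st()
    p,R=tool();g0,g1=[cv2.cvtColor(x["color"],cv2.COLOR_RGB2GRAY) for x in(f0,f)]
    o=[]
    for (u,v) in((252.5,152),(316.5,151.5),(252.5,131.5),(316.5,131.5)):
        a,b=int(u)-9,int(v)-9;t=g0[b:b+19,a:a+19]
        P=onz(f0,u,v,198);e=proj(f,P);x0,y0=int(e[0])-25,int(e[1])-25
        if y0<0:y0=0
        r=cv2.matchTemplate(g1[y0:y0+50,x0:x0+50],t,cv2.TM_CCOEFF_NORMED);_,s,_,l=cv2.minMaxLoc(r)
        q=(x0+l[0]+u-a,y0+l[1]+v-b);Q=onz(f,*q,198);o.append(Q);print(np.round(q,1),round(s,2),(Q@ex).round(1),(Q@ey).round(1))
    sh=[onz(f,u,215,185)@ex for u in(266,291)]
    print("ear ex",np.mean([Q@ex for Q in o]).round(2),"shank ex",np.mean(sh).round(2),"tip",(onz(f,279,181,189)[:2]@np.c_[ex,ey][:2]).round(1))
E
python3 -c "from ear import *;look()"
```

```text
t 10.15 exeyz 610.5 -99.6 180.2 rot [166.    -3.9   95.43] F [ 0.4 -0.1 -0.5] w 11.3 35.0 q [-10.  17.  98.   9.  53. -20.]
t 10.2 exeyz 610.6 -99.9 180.1 rot [166.    -3.89  95.44] F [-0.5  0.2 -1.4] w 10.8 35.0 q [-10.  17.  98.   9.  53. -20.]
[255.5 179. ] 0.74 594.8 -56.8
[317.5 179.5] 0.72 622.9 -57.6
[256.5 161.5] 0.94 595.4 -49.5
[318.5 160.5] 0.93 623.2 -49.2
ear ex 609.06 shank ex 608.25 tip [607.4 -58.7]
```

Request:
move_arm([
  {"tx": 0,"ty": 0.07,"tz": 0.1,"wx": 0,"wy": 0,"wz": 0},
  {"tx": 0.2,"ty": 0,"tz": 0.014,"wx": 0,"wy": 0,"wz": 0},
  {"tx": 0.2,"ty": 0,"tz": 0.014,"wx": 0,"wy": 0,"wz": 0},
  {"tx": 0,"ty": 0,"tz": 0,"wx": 0,"wy": 0,"wz": 0},
])

```text
time_s: 10.53
ee_pos: [617.1, -48.2, 179.1]
ee_rot: [166.0, -3.9, 95.4]
force: [0.1, -0.7, -0.6]
gripper_width: 11.1
gripper_force: 35.0
```

```bash
python3 -c "from ear import *;look()"
```

```text
t 10.53 exeyz 611.5 -96.0 179.1 rot [166.02  -3.9   95.41] F [ 0.1 -0.7 -0.6] w 11.1 35.0 q [ -9.  17.  98.   9.  52. -19.]
t 10.58 exeyz 611.6 -96.1 179.2 rot [166.01  -3.89  95.42] F [ 0.2 -0.8 -0.8] w 11.2 35.0 q [ -9.  17.  98.   9.  52. -19.]
[253.5 187. ] 0.8 594.8 -56.4
[316.5 188.5] 0.66 623.2 -57.8
[254.5 170.5] 0.94 595.4 -49.5
[316.5 169.5] 0.96 623.0 -49.4
ear ex 609.1 shank ex 609.07 tip [608.3 -54.9]
```

The tip is about 2 mm past the mouth with no force on it, so I keep going.

Request:
move_arm([
  {"tx": 0.2,"ty": 0,"tz": 0.014,"wx": 0,"wy": 0,"wz": 0},
  {"tx": 0.2,"ty": 0,"tz": 0.014,"wx": 0,"wy": 0,"wz": 0},
  {"tx": 0.1,"ty": 0,"tz": 0.007,"wx": 0,"wy": 0,"wz": 0},
])

```text
time_s: 10.83
ee_pos: [616.7, -43.3, 179.2]
ee_rot: [166.0, -3.9, 95.4]
force: [-0.0, 1.3, -0.9]
gripper_width: 11.1
gripper_force: 35.0
```

```bash
python3 -c "from h import *;st()"
```

```text
t 10.83 exeyz 611.5 -91.0 179.2 rot [166.01  -3.9   95.41] F [-0.   1.3 -0.9] w 11.1 35.0 q [ -9.  17.  98.   9.  52. -19.]
```

Request:
move_arm([
  {"tx": 0.2,"ty": 0,"tz": 0.014,"wx": 0,"wy": 0,"wz": 0},
  {"tx": 0.2,"ty": 0,"tz": 0.014,"wx": 0,"wy": 0,"wz": 0},
  {"tx": 0.1,"ty": 0,"tz": 0.007,"wx": 0,"wy": 0,"wz": 0},
])

```text
time_s: 11.08
ee_pos: [616.3, -38.2, 179.3]
ee_rot: [166.0, -3.9, 95.4]
force: [0.6, 0.2, -0.3]
gripper_width: 11.0
gripper_force: 35.0
```

Request:
move_arm([
  {"tx": 0.2,"ty": 0,"tz": 0.014,"wx": 0,"wy": 0,"wz": 0},
  {"tx": 0.2,"ty": 0,"tz": 0.014,"wx": 0,"wy": 0,"wz": 0},
  {"tx": 0.1,"ty": 0,"tz": 0.007,"wx": 0,"wy": 0,"wz": 0},
])

```text
time_s: 11.33
ee_pos: [616.0, -33.2, 179.2]
ee_rot: [166.0, -3.9, 95.4]
force: [-0.8, -0.8, -0.7]
gripper_width: 11.1
gripper_force: 35.0
```

```bash
python3 -c "from ear import *;look()"
```

```text
t 11.33 exeyz 611.5 -80.9 179.2 rot [166.01  -3.9   95.41] F [-0.8 -0.8 -0.7] w 11.1 35.0 q [ -8.  17.  98.   9.  52. -17.]
t 11.38 exeyz 611.5 -80.9 179.2 rot [166.01  -3.9   95.42] F [0.4 1.  0. ] w 11.2 35.0 q [ -8.  17.  98.   9.  52. -17.]
[254.5 218. ] 0.61 595.1 -54.9
[315.5 221.5] 0.61 623.0 -57.7
[254.5 206.5] 0.92 595.2 -49.8
[316.5 203.5] 0.8 623.4 -49.5
ear ex 609.19 shank ex 609.12 tip [608.3 -39.9]
```

Request:
move_arm([
  {"tx": 0.2,"ty": 0,"tz": 0.014,"wx": 0,"wy": 0,"wz": 0},
  {"tx": 0.2,"ty": 0,"tz": 0.014,"wx": 0,"wy": 0,"wz": 0},
  {"tx": 0.2,"ty": 0,"tz": 0.014,"wx": 0,"wy": 0,"wz": 0},
  {"tx": 0,"ty": 0,"tz": 0,"wx": 0,"wy": 0,"wz": 0},
])

```text
time_s: 11.72
ee_pos: [615.6, -27.5, 179.3]
ee_rot: [166.0, -3.9, 95.4]
force: [-0.7, -1.1, -1.2]
gripper_width: 11.1
gripper_force: 35.3
```

The pin is 23 mm in, through the first ear and the lug. I release it, retreat behind the head, close the fingers and level the pitch.

Request:
move_arm([
  {"tx": 0,"ty": 0,"tz": 0,"wx": 0,"wy": 0,"wz": 0},
  {"tx": 0,"ty": 0,"tz": 0,"wx": 0,"wy": 0,"wz": 0},
  {"tx": 0,"ty": 0,"tz": 0,"wx": 0,"wy": 0,"wz": 0},
  {"tx": 0,"ty": 0,"tz": 0,"wx": 0,"wy": 0,"wz": 0},
], gripper=3.8)

```text
time_s: 12.05
ee_pos: [615.6, -27.5, 179.3]
ee_rot: [166.0, -3.9, 95.4]
force: [-0.3, 1.3, 0.2]
gripper_width: 35.2
gripper_force: 0.0
```

```bash
python3 - <<'E'
from h import *
st()
f=cam("wrist")
a=cv2.resize(f["color"][130:330,180:380,::-1],None,fx=3,fy=3,interpolation=cv2.INTER_CUBIC);cv2.imwrite("pics/rel.png",a)
E
```

```text
t 12.05 exeyz 611.6 -75.2 179.3 rot [166.   -3.9  95.4] F [-0.3  1.3  0.2] w 35.2 0.0 q [ -7.  17.  98.   9.  52. -17.]
```

View pics/rel.png

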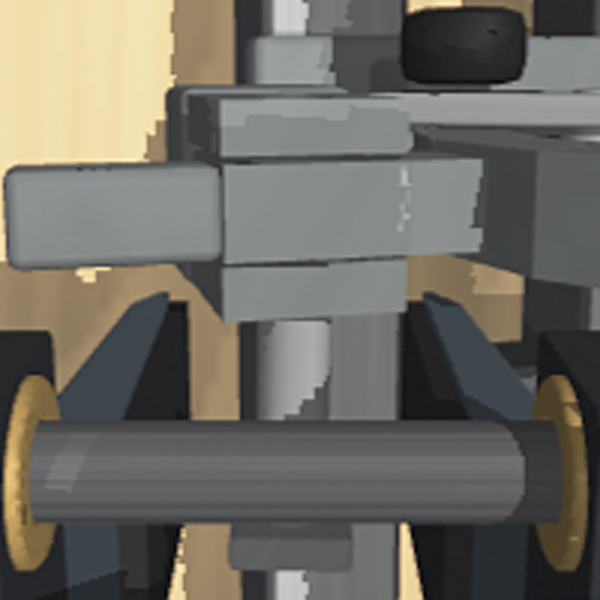

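The picture shows the pin staying in the fork, with its shank at crop (295,370) below the ear and its head at (290,545) behind the gripper's rod. The fingers stand open on both sides of it.

Request:
move_arm([
  {"tx": -1.5,"ty": 0,"tz": -0.105,"wx": 0,"wy": 0,"wz": 0},
  {"tx": -2.0,"ty": 0,"tz": -0.14,"wx": 0,"wy": 0,"wz": 0},
  {"tx": -2.0,"ty": 0,"tz": -0.14,"wx": 0,"wy": 0,"wz": 0},
  {"tx": 0,"ty": 0,"tz": 0,"wx": 0,"wy": 0,"wz": 0},
])

```text
time_s: 12.43
ee_pos: [620.4, -85.4, 179.3]
ee_rot: [166.0, -3.8, 95.3]
force: [0.0, 0.2, -0.2]
gripper_width: 37.7
gripper_force: 0.0
```

Request:
move_arm([
  {"tx": 0,"ty": 0,"tz": 0,"wx": 0,"wy": -0.068,"wz": 0},
  {"tx": 0,"ty": 0,"tz": 0.6,"wx": 0,"wy": 0,"wz": 0},
  {"tx": 0,"ty": 0,"tz": 0,"wx": 0,"wy": 0,"wz": 0},
  {"tx": 0,"ty": 0,"tz": 0,"wx": 0,"wy": 0,"wz": 0},
  {"tx": 0,"ty": 0,"tz": 0,"wx": 0,"wy": 0,"wz": 0},
], gripper=0)

```text
time_s: 12.85
ee_pos: [621.2, -82.1, 173.2]
ee_rot: [166.1, -0.2, 94.5]
force: [0.7, 0.1, -0.2]
gripper_width: 7.4
gripper_force: 0.0
```

```bash
python3 -c "
from h import *
st();p,R=tool();print(R.as_matrix().round(3), (R.inv().apply(ey)).round(3))"
```

```text
t 12.85 exeyz 613.0 -130.0 173.2 rot [ 1.6606e+02 -1.6000e-01  9.4490e+01] F [ 0.7  0.1 -0.2] w 7.4 0.0 q [-11.  18.  98.   5.  51. -18.]
[[-0.078  0.968  0.24 ]
 [ 0.997  0.075  0.022]
 [ 0.003  0.241 -0.971]] [1.    0.    0.003]
```

Request:
move_arm([
  {"tx": 0.6,"ty": 0,"tz": 0,"wx": 0,"wy": 0,"wz": 0},
  {"tx": 0.5,"ty": 0,"tz": 0,"wx": 0,"wy": 0,"wz": 0},
  {"tx": 0.3,"ty": 0,"tz": 0,"wx": 0,"wy": 0,"wz": 0},
  {"tx": 0.3,"ty": 0,"tz": 0,"wx": 0,"wy": 0,"wz": 0},
  {"tx": 0.3,"ty": 0,"tz": 0,"wx": 0,"wy": 0,"wz": 0},
])

```text
time_s: 13.27
ee_pos: [620.3, -63.2, 174.2]
ee_rot: [165.9, 0.0, 94.5]
force: [-0.1, -6.4, 4.4]
gripper_width: 0.5
gripper_force: 3.3
```

Request:
move_arm([
  {"tx": 0.3,"ty": 0,"tz": 0,"wx": 0,"wy": 0,"wz": 0},
  {"tx": 0.3,"ty": 0,"tz": 0,"wx": 0,"wy": 0,"wz": 0},
  {"tx": 0.3,"ty": 0,"tz": 0,"wx": 0,"wy": 0,"wz": 0},
])

```text
time_s: 13.52
ee_pos: [619.9, -55.4, 175.0]
ee_rot: [165.9, 0.2, 94.5]
force: [-0.5, -8.8, 6.4]
gripper_width: -0.1
gripper_force: 4.3
```

```bash
python3 -c "
from h import *
st()"
```

```text
t 13.52 exeyz 613.8 -103.3 175.0 rot [1.6587e+02 1.5000e-01 9.4490e+01] F [-0.5 -8.8  6.4] w -0.1 4.3 q [ -8.  17.  98.   4.  50. -14.]
```

Request:
move_arm([
  {"tx": 0.3,"ty": -0.03,"tz": 0.04,"wx": 0,"wy": 0,"wz": 0},
  {"tx": 0.3,"ty": 0,"tz": 0.04,"wx": 0,"wy": 0,"wz": 0},
  {"tx": 0.3,"ty": 0,"tz": 0.04,"wx": 0,"wy": 0,"wz": 0},
])

```text
time_s: 13.77
ee_pos: [618.1, -43.9, 172.2]
ee_rot: [166.1, -0.2, 94.4]
force: [-0.5, -1.2, -0.0]
gripper_width: 0.4
gripper_force: 0.3
```

Request:
move_arm([
  {"tx": 0.3,"ty": 0,"tz": 0.02,"wx": 0,"wy": 0,"wz": 0},
  {"tx": 0.3,"ty": 0,"tz": 0.02,"wx": 0,"wy": 0,"wz": 0},
])

```text
time_s: 13.93
ee_pos: [617.7, -37.8, 171.5]
ee_rot: [166.1, -0.1, 94.5]
force: [-0.4, 0.0, 0.4]
gripper_width: 0.6
gripper_force: 0.3
```

```bash
python3 -c "
from h import *
st()"
```

```text
t 13.93 exeyz 612.9 -85.6 171.5 rot [ 1.6608e+02 -1.4000e-01  9.4480e+01] F [-0.4  0.   0.4] w 0.6 0.3 q [ -6.  17.  99.   3.  50. -12.]
```

Request:
move_arm([
  {"tx": 0.2,"ty": 0,"tz": 0,"wx": 0,"wy": 0,"wz": 0},
  {"tx": 0.2,"ty": 0,"tz": 0,"wx": 0,"wy": 0,"wz": 0},
  {"tx": 0.1,"ty": 0,"tz": 0,"wx": 0,"wy": 0,"wz": 0},
])

```text
time_s: 14.18
ee_pos: [617.4, -33.5, 171.6]
ee_rot: [166.1, -0.1, 94.5]
force: [0.3, -3.3, -0.4]
gripper_width: 0.4
gripper_force: 1.8
```

Request:
move_arm([
  {"tx": 0.1,"ty": 0,"tz": 0,"wx": 0,"wy": 0,"wz": 0},
  {"tx": 0.1,"ty": 0,"tz": 0,"wx": 0,"wy": 0,"wz": 0},
])

```text
time_s: 14.35
ee_pos: [617.4, -33.4, 171.7]
ee_rot: [166.1, 0.1, 94.5]
force: [0.4, -11.1, -1.4]
gripper_width: 0.2
gripper_force: 5.0
```

Request:
move_arm([
  {"tx": 0.1,"ty": 0,"tz": 0,"wx": 0,"wy": 0,"wz": 0},
])

```text
time_s: 14.43
ee_pos: [617.4, -33.4, 171.7]
ee_rot: [166.1, 0.2, 94.5]
force: [-0.4, -13.6, -2.1]
gripper_width: 0.6
gripper_force: 6.5
```

```bash
python3 -c "
from h import *
st()"
```

```text
t 14.43 exeyz 612.9 -81.2 171.7 rot [166.06   0.22  94.51] F [ -0.4 -13.6  -2.1] w 0.6 6.5 q [ -5.  17.  99.   3.  50. -11.]
```

Request:
move_arm([
  {"tx": 0.1,"ty": 0,"tz": 0,"wx": 0,"wy": 0,"wz": 0},
  {"tx": 0.1,"ty": 0,"tz": 0,"wx": 0,"wy": 0,"wz": 0},
  {"tx": 0.1,"ty": 0,"tz": 0,"wx": 0,"wy": 0,"wz": 0},
])

```text
time_s: 14.68
ee_pos: [617.4, -33.3, 171.9]
ee_rot: [166.0, 0.5, 94.5]
force: [-0.1, -22.3, -1.4]
gripper_width: 0.5
gripper_force: 11.1
```

Request:
move_arm([
  {"tx": -0.8,"ty": 0,"tz": 0,"wx": 0,"wy": 0,"wz": 0},
  {"tx": -2.0,"ty": 0,"tz": 0,"wx": 0,"wy": 0,"wz": 0},
  {"tx": -3.0,"ty": 0,"tz": 0,"wx": 0,"wy": 0,"wz": 0},
  {"tx": 0,"ty": 0,"tz": 0,"wx": 0,"wy": 0,"wz": 0},
])

```text
time_s: 15.02
ee_pos: [622.3, -88.9, 171.9]
ee_rot: [166.0, -0.0, 94.3]
force: [-0.1, -1.0, -0.3]
gripper_width: 0.3
gripper_force: 0.0
```

```bash
python3 - <<'E'
from h import *
st();f=cam("wrist");g=cam("scene")
m=609.1*ex-57.3*ey
w=lambda d,z:proj(f,m+d*ey+np.array([0,0,z]))
for nm,q in(("ear edge",w(0,198)),("head top front",w(0,195)),("head top back",w(-6,195)),("tip",proj(f,m+60*ey+[0,0,185]))):print(nm,np.round(q,1))
u,v=map(int,w(0,190));x0,y0=u-75,v-75
print("crop",x0,y0)
a=cv2.resize(f["color"][y0:y0+130,x0:x0+150,::-1],None,fx=4,fy=4,interpolation=cv2.INTER_CUBIC)
cv2.imwrite("pics/fin.png",a)
E
```

```text
t 15.02 exeyz 613.5 -136.9 171.9 rot [ 1.6598e+02 -3.0000e-02  9.4290e+01] F [-0.1 -1.  -0.3] w 0.3 0.0 q [-11.  18.  98.   5.  51. -18.]
ear edge [286.   89.7]
head top front [284.   90.4]
head top back [284.  106.5]
tip [277.2 -75.2]
crop 205 16
```

View pics/fin.png

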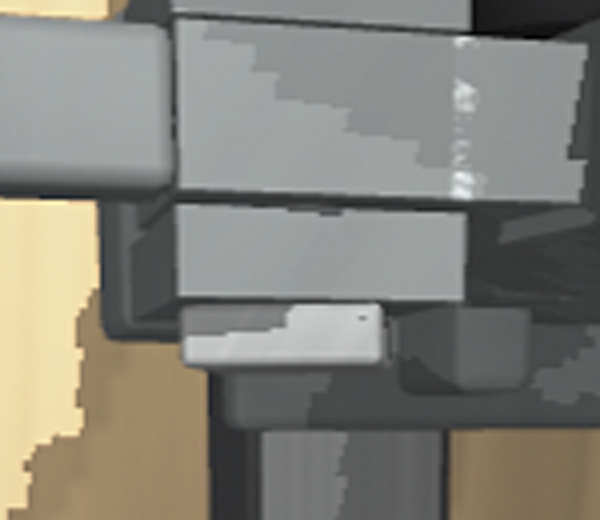

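The picture shows the head, a bright bar at crop (185–380, 305–363), flush against the ear. Its back edge is at row 106.5, exactly where it should be when fully home. The gate is closed and the robot is clear.

```bash
python3 -c "
from h import *
print(env.job_done())"
```

```text
the job is handed in; nothing more can be done
None
```

The steady rest is closed on its stop and locked with the steel pin, whose head sits home against the fork; the job is handed in at about 15 s robot time, with the other bench items not touched.

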